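# Chocolate into the pan, gas tap to the pointer

## Task

Tip the four pieces of chocolate off the small steel tray into the saucepan on the ring burner, without touching the chocolate with the gripper, and put the empty tray back flat on the table. Only then open the gas tap: turn its lever until it lines up with the black pointer arm. Leave the saucepan standing on its burner, and leave the other things where they are.

Things in the scene. Friction and masses are not known exactly. Their poses are not given: they have to be found in the camera images.
- tray: (Sizes in mm throughout.) Loose steel tray, 0.2 kg, 137 long (its x, from -67 to +70) by 116 wide (its y); floor 4 thick, walls 3 thick and 24 high on the back and both sides, open front edge at x = +70 (the pouring edge). At its back stands a solid wooden grip block: 14 thick along x, 64 wide along y, top at z = 75, centred at x = -60. Origin on the underside, under the middle; z up.
- tray_grip (a point): Point in the tray's wooden grip block, at (-60, 0, 60) mm in the tray's frame, 15 below its top: where to pinch it from above, fingers closing along the tray's x. Axes as the tray's.
- choc1: One of four identical dark brown chocolate pieces, 30 x 24 x 18 mm, 16 g, lying loose on the tray, in its front half. Origin in the middle of its underside.
- choc2: One of four identical dark brown chocolate pieces, 30 x 24 x 18 mm, 16 g, lying loose on the tray, in its front half. Origin in the middle of its underside.
- choc3: One of four identical dark brown chocolate pieces, 30 x 24 x 18 mm, 16 g, lying loose on the tray, in its front half. Origin in the middle of its underside.
- choc4: One of four identical dark brown chocolate pieces, 30 x 24 x 18 mm, 16 g, lying loose on the tray, in its front half. Origin in the middle of its underside.
- saucepan: Loose steel saucepan, 0.75 kg, standing on the ring burner: outer radius 95 (inside 91), 75 high, floor 5 thick. Its stick handle leaves along its +x, out to 228 from the axis, 58 to 82 above its underside. Origin at the centre of its underside, which is 60 above the table (rim 135 above the table).
- burner: Fixed ring burner on the table, radius 88, 60 high at the pan supports, a short stub of pipe on its +x side reaching 118. Origin at its centre on the table.
- tap: Fixed brass gas tap on the table: column of radius 21 (flange radius 36), 86 high, vertical spindle; a copper pipe stub drops to the table on its -x side, 60 from the axis. Origin on its axis, on the table. With the tap closed the lever lies along its +x.
- lever (a joint): Opening angle of the tap's lever, rad: 0 is closed (lever along the tap's +x), growing counter-clockwise seen from above, to 1.57 fully open. Stiff (0.12 N m): stays where it is left. The lever is a plain steel bar, 16 wide, 14 high, from the axis out to 100 mm, its middle 94 and its top 101 above the table; free to be pinched across its width from above, or pushed, at 40 to 95 mm from the axis.
- lever_end (a point): Point on the centre line of the tap's lever, 95 from the axis, 94 above the table. Its x axis points outward along the lever.
- pointer: Fixed black pointer clamped round the tap's column under the lever; its flat arm, 12 wide, 64 to 68 above the table, points along its +x from the tap's axis to 120 and ends in an upturned tab (x = 115 to 120, top at 106 above the table), just beyond the lever's end. It shows the wanted opening: the lever should lie right above the arm, its end at the tab. Origin on the tap's axis, on the table.
- pointer_tip (a point): Top of the pointer's upturned tab, 117.5 from the tap's axis, 100 above the table.
- lemon: A lemon, 52 across, upright. Leave it alone.
- ramekin: A small white cup, radius 27, 35 high. Leave it alone.
- bowl1: White bowl, radius 75, 60 high, beyond the task's things. Leave it alone.
- bowl2: White bowl, radius 70, 55 high, beyond the task's things. Leave it alone.
- carafe: Glass bottle, radius 38, 230 high, at the left. Leave it alone.
- nutjar: Glass jar, radius 45, 110 high, at the right. Leave it alone.
- woodspoon: Wooden spoon, 250 long, lying at the far side. Leave it alone.
There are look-alikes about, which are no part of the job. Leave any blue, purple or turquoise look-alike of the choc1 alone.

How it is judged (in metres and radians):
On the way, in this order (a step that is already met when the one before it is completed fails the run):
1. all four pieces of chocolate are in the saucepan, the gas tap still closed (lever below 0.15 rad) (horizontal distance between each of choc1, choc2, choc3, choc4 and saucepan below 0.092 m and z of choc1 in the frame of saucepan between 0 and 0.065 m and z of choc2 in the frame of saucepan between 0 and 0.065 m and z of choc3 in the frame of saucepan between 0 and 0.065 m and z of choc4 in the frame of saucepan between 0 and 0.065 m and value of joint lever below 0.15 rad), for 0.2 s.
2. the lever is in line with the pointer, the tray already back flat on the table (y of lever_end in the frame of pointer between -0.008 and 0.008 m and height (world z) of tray below 0.01 m and angle between tray's own z axis and vertical below 0.08 rad), for 0.2 s.
At the end, for the whole second after the job is handed in: All four pieces of chocolate lie inside the saucepan; the saucepan stands level on the burner, within 35 mm of its centre; the tray stands flat and still on the table; the lever's end is within 8 mm (about 5 degrees) sideways of the pointer's line (all of step 2 and horizontal distance between each of choc1, choc2, choc3, choc4 and saucepan below 0.092 m and z of choc1 in the frame of saucepan between 0 and 0.065 m and z of choc2 in the frame of saucepan between 0 and 0.065 m and z of choc3 in the frame of saucepan between 0 and 0.065 m and z of choc4 in the frame of saucepan between 0 and 0.065 m and linear speed of tray below 0.02 m/s and horizontal distance between saucepan and burner below 0.035 m and angle between saucepan's own z axis and vertical below 0.05 rad); the robot touches nothing.
It fails at once if the gripper's fingers touched the chocolate (contact force between the fingers and choc1 above 0.5 N or contact force between the fingers and choc2 above 0.5 N or contact force between the fingers and choc3 above 0.5 N or contact force between the fingers and choc4 above 0.5 N).
It fails at once if a bystander was pushed more than 30 mm (distance of any of lemon, ramekin, bowl1, bowl2, carafe, nutjar, woodspoon from where it was at the start of the episode above 0.03 m).
It fails at once if the saucepan was lifted or tipped (height (world z) of saucepan above 0.085 m or height (world z) of saucepan below 0.05 m or angle between saucepan's own z axis and vertical above 0.25 rad).
It also fails if it takes over 72 s, if anything falls off the work surface, if the arm or the gripper's body presses on something with over 40 N, if the wrist force passes 120 N, or if a joint passes its speed limit or range.

## Robot

A 6-joint arm with a two-finger parallel gripper is mounted at the origin on the work surface. World frame = base frame: x ahead of the robot, y to its left, z up, the work surface at z = 0. Lengths are in mm, angles in rad, forces in N, time in s.
With the tool pointing down it reaches from about 300 to 1000 mm from the base axis. Payload 5.1 kg.
Tool frame: the origin (TCP) lies midway between the tips of the shut fingers; the grasp point (between the pads) lies 19 mm behind it; z points along the fingers, y is the line along which they close (so a half turn about z gives the same grasp; the last joint's range is limited). The gripper opens to 95 mm and grips with 3 to 60 N. Pads are 20 mm wide; open, the fingers measure 119 mm over their backs; the gripper's body (75 mm by 180 mm) begins 59 mm behind the grasp point.
Start: joints at [1.054, 0.124, 1.65, -0, 1.367, -0.083], TCP at [273.228, 589.772, 214.656] pointing down, gripper open.
Joint ranges: [-2.61, 2.61], [-1.02, 2.33], [0.03, 2.71], [-1.35, 4.49], [0.32, 2.68], [-2.91, 2.91]. Speed limits (rad/s): [2.57, 2.57, 3.14, 3.14, 3.14, 3.14].

## Interface

Orientations are given as a unit quaternion [x, y, z, w].
In Python, from workcell import manip, viewer, order gives the robot as it stands.
- The arm moves only by the shell command python3 -m creep 'ROWS' [OPENING]. ROWS is JSON, a list that holds one entry, the list of rows, each a list of 6 numbers: the shift along the tool's x, y, z scaled (see below), then the turn, a rotation vector about the tool's x, y, z scaled (see below). A call has exactly 10 rows; each row is the pose to reach, as a shift and turn from the pose commanded when the call began, along the tool's axes at that moment; what a row does not reach only later rows make up. The controller multiplies each number of a shift by 0.2 m and each number of a turn by 45 degrees. A row lasts 1/12 s, in which the tool goes at most 41.7 mm and 7.16 degrees, less where a joint would pass 70% of its speed; a pose out of reach is approached as far as the arm can. A call with a number of a shift or a turn outside -1 to 1 is refused whole. A call with a gripper value outside its range is refused whole. OPENING is the opening, from -1 (shut) to 1 (fully open), set as the call begins (- or left out, the last holds). The fingers move at their own pace and stop on an object; the grip force is fixed at half the most. Time passes only in rows, so rows that repeat a pose let the fingers close, or fill a call up. It gives the time, the measured TCP pose, the force, the opening and the grip force at its end, in the units of the state.
- manip.sense(): the state, without advancing time (a new reading comes with each control period).
- viewer.get_image(name): name is "scene" or "side" or "wrist"; returns a dict with "img" (420x560x3 uint8, red, green, blue), "K" (3x3 intrinsics, pixels), "extrinsics" (4x4, takes a point from camera to world coordinates). Camera axes: x right, y up, looking along -z (the intrinsics and any distortion apply to the point x, -y, -z); pixel columns grow to the right and rows downward; lengths in mm; the calibration is good to about 2 mm. The wrist camera is an equidistant fisheye: a pixel r from the principal point sees the ray r / f radians off the axis. A picture is of the moment at which its call begins. There is no depth.
- order.finish_job(): hands the job in; it is judged then, once.
Trained networks look in a picture, given as the dict that the camera call returned (one of the last four; its "shot" number tells which), for a name from the list of things; names that differ only in an ending like _2 or _b are one class to them, and where a whole thing is asked for, a point or a joint stands for the part that bears it (a point fixed in the world has none). Each returns a list of dicts, best first, with "score" (0 to 1); they miss things now and then, are a little off and sometimes report something else, mostly with a low value. They report only what shows in the picture. A call takes as long as a camera call. They do not tell look-alikes from the thing itself.
- viewer.search_frame(picture, query): "centre" ([column, row] in pixels, amid what is visible of it).
- viewer.cut_out(picture, query): "pixels" (420x560 bool, what is visible of it) and "centre" ([column, row] in pixels, amid what is visible of it).
The state is a dict: "time": time; "joints": joint angles; "qvel": joint speeds; "effort": joint torques, N m; "eef_pos": TCP position; "tool_rot": TCP orientation; "wrist_force": force on the tool from outside, world axes, zero at the start; "moment": the same for the moment, N m; "opening": finger opening in mm; "grip_force": force on a finger pad.
Only numpy, scipy, OpenCV 4.12 (cv2) and the standard library are available. Lean on these libraries where they do the work, as an engineer would, in place of code of your own. Each camera call takes 0.05 s, during which the arm holds its last target. There are 200 camera calls.

## Working session

There is one attempt and no reset: what is moved stays moved. The work goes in short steps, Python scripts to look and compute and a shell command to move; the robot and the scene stay as the last step left them, time stands still between calls to the robot, and variables do not carry over. Pictures are saved under pics/ and viewed, at most 11 in all, crops included, and the job is handed in when it is done.

```bash
mkdir -p pics; ls; cat > h.py <<'E'
import numpy as np, cv2
from workcell import manip, viewer, order
from scipy.spatial.transform import Rotation as R
def ray(p,px):
    K=p["K"];E=np.array(p["extrinsics"]);d=np.array([(px[0]-K[0][2])/K[0][0],-(px[1]-K[1][2])/K[1][1],-1.])
    return E[:3,3],E[:3,:3]@d
def at(p,px,z):
    o,d=ray(p,px);return o+d*(z-o[2])/d[2]
def proj(p,X):
    E=np.array(p["extrinsics"]);K=p["K"];c=E[:3,:3].T@(np.array(X,float)-E[:3,3]);c=c*[1,-1,-1]
    return [K[0][0]*c[0]/c[2]+K[0][2],K[1][1]*c[1]/c[2]+K[1][2]]
def save(p,n): cv2.imwrite("pics/"+n,p["img"][:,:,::-1])
E
python3 - <<'E'
from h import *
np.set_printoptions(precision=1,suppress=True)
s=manip.sense();print(s)
ims=[]
for n in("scene","side"):
    p=viewer.get_image(n);ims.append(p["img"]);print(n,p["extrinsics"],p["K"])
    for q,z in dict(tray=10,tray_grip=60,choc1=15,saucepan=100,burner=30,tap=50,lever=94,lever_end=94,pointer=66,pointer_tip=100,lemon=25,ramekin=20).items():
        for r in viewer.search_frame(p,q)[:6]: print(n,q,round(r["score"],2),np.round(r["centre"]),at(p,r["centre"],z)[:2])
    save(p,n+"0.png")
E
```

```text
pics
{'time': 0.0, 'joints': array([ 1.1,  0.1,  1.7,  0. ,  1.4, -0.1]), 'qvel': array([ 0., -0., -0., -0.,  0., -0.]), 'effort': array([ -0. , -41.8, -36. ,   0.1,   0. ,  -0. ]), 'eef_pos': array([272.9, 589.3, 213.5]), 'tool_rot': array([ 0.2,  1. , -0. , -0. ]), 'wrist_force': array([0.1, 0.3, 0.4]), 'moment': array([0., 0., 0.]), 'grip_force': 0.0, 'opening': 94.90162374779922}
scene [[  -0.4   -0.7    0.5 1310.9]
 [   0.9   -0.3    0.3  320.3]
 [  -0.     0.6    0.8 1139. ]
 [   0.     0.     0.     1. ]] [[392.6   0.  281.3]
 [  0.  392.6 203. ]
 [  0.    0.    1. ]]
scene tray 0.98 [218. 167.] [ 489.6 -326.5]
scene tray 0.48 [294. 175.] [410.1 -42.7]
scene tray_grip 0.78 [216. 170.] [ 540.  -300.8]
scene tray_grip 0.48 [262. 174.] [ 490.5 -133.8]
scene choc1 0.64 [170. 215.] [ 755.2 -370.3]
scene choc1 0.57 [245. 153.] [ 385.3 -262.5]
scene choc1 0.55 [222. 172.] [ 509.4 -298.4]
scene choc1 0.38 [242. 202.] [ 603.5 -162.4]
scene saucepan 0.55 [380. 234.] [596.5 324.6]
scene burner 0.82 [371. 261.] [658.3 324.5]
scene tap 0.71 [291. 204.] [566.4  11.8]
scene lever 0.78 [300. 
[... 817 characters left out ...]
 0.66 [302. 270.] [ 601.3 -158.4]
side choc1 0.65 [306. 343.] [ 536.  -354.3]
side choc1 0.54 [301. 313.] [ 552.6 -279.2]
side saucepan 0.89 [247. 142.] [579.7 315.1]
side burner 0.96 [250. 173.] [564.4 241.1]
side tap 0.63 [267. 227.] [545.  -12.8]
side lever 0.65 [255. 205.] [527.7  41.1]
side lever 0.62 [321. 172.] [759.3 110.4]
side lever_end 0.79 [262. 210.] [543.1  17.9]
side lever_end 0.64 [291. 322.] [ 506.5 -327.9]
side pointer 0.8 [248. 228.] [491.8  -9.7]
side pointer_tip 0.66 [248. 225.] [487.  -29.4]
side pointer_tip 0.57 [368. 296.] [ 699.1 -328. ]
side lemon 0.46 [283. 184.] [653.5 164.2]
side ramekin 0.67 [254. 284.] [ 462.4 -162.9]
side ramekin 0.44 [246. 142.] [596.8 414.8]
```

```bash
python3 - <<'E'
import cv2
a=cv2.imread("pics/scene0.png");b=cv2.imread("pics/side0.png")
cv2.imwrite("pics/a1.png",cv2.resize(a[100:310,150:430],(800,600),interpolation=cv2.INTER_CUBIC))
cv2.imwrite("pics/b1.png",cv2.resize(b[100:385,160:420],(547,600),interpolation=cv2.INTER_CUBIC))
E
```

```text
(no output)
```

View pics/a1.png

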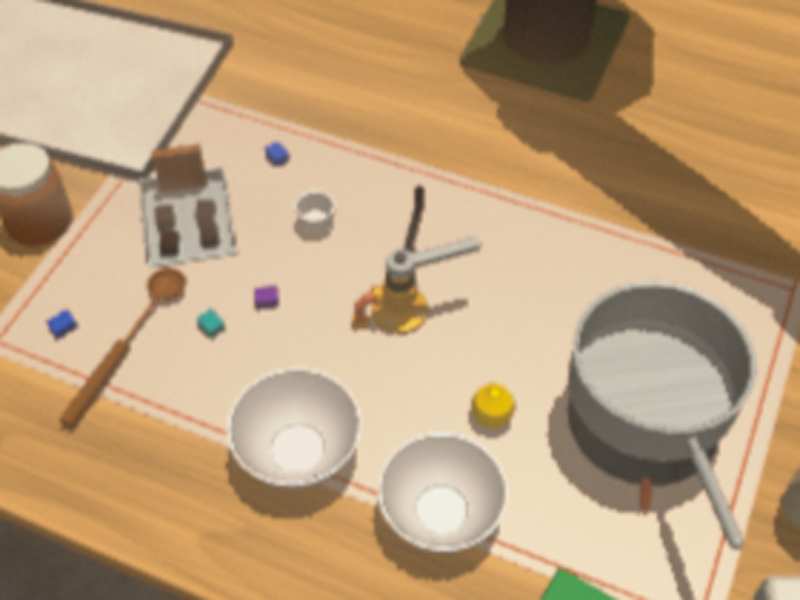

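View pics/b1.png

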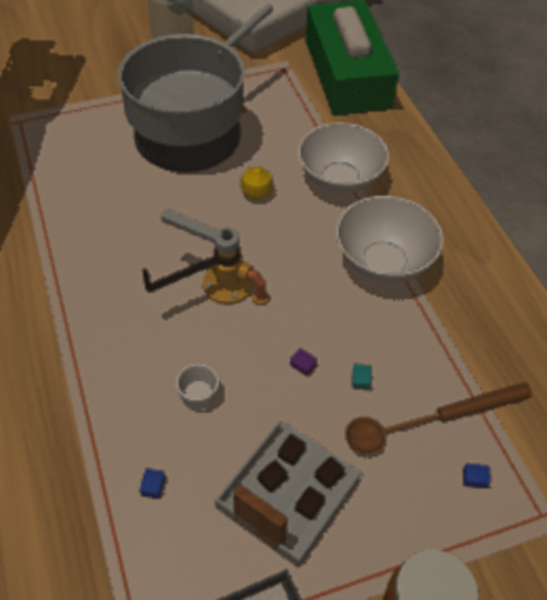

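The scene view shows the tray at about (216,172), with the grip block nearest the robot. Its open front faces away, and the four dark brown pieces lie on it. The look-alikes are blue at (247,154) and (171,213), purple at (243,204) and teal at (223,213). The saucepan is at (380,235). On the tap, the lever end is at about (317,185) and the pointer tab at (297,166). The brown pieces on the tray are the ones I want.

```bash
cat > fit.py <<'E'
from h import *
from scipy.optimize import minimize
np.set_printoptions(precision=1,suppress=True)
def box(x0,x1,y0,y1,z0,z1): return np.array([[x,y,z] for x in(x0,x1) for y in(y0,y1) for z in(z0,z1)],float)
def cyl(r,z0,z1): return np.array([[r*np.cos(a),r*np.sin(a),z] for a in np.arange(0,6.28,.1) for z in(z0,z1)])
def render(p,parts,q):
    Rz=R.from_euler('z',q[2]).as_matrix();m=np.zeros((840,1120),np.uint8)
    for P in parts:
        W=P@Rz.T+[q[0],q[1],0];pts=np.array([proj(p,w) for w in W])*2
        cv2.fillConvexPoly(m,np.round(cv2.convexHull(pts.astype(np.float32))*16).astype(np.int32),1,shift=4)
    return m>0
def fit(parts,views,q0,steps=(15,15,.15)):
    M=[(p,cv2.resize(m.astype(np.uint8)*255,(1120,840),interpolation=cv2.INTER_LINEAR)>127) for p,m in views]
    f=lambda q:sum(1-(lambda r:(r&m).sum()/(r|m).sum())(render(p,parts,q)) for p,m in M)
    S=[q0]+[np.array(q0)+np.eye(3)[i]*steps[i] for i in range(3)]
    r=minimize(f,q0,method='Nelder-Mead',options=dict(initial_simplex=S,xatol=.01,fatol=1e-4));return r.x,1-r.fun/len(M)
TRAY=[box(-67,70,-58,58,0,4),box(-67,70,-58,-55,0,28),box(-67,70,55,58,0,28),box(-67,-64,-58,58,0,28),box(-67,-53,-32,32,0,75)]
PAN=[cyl(95,60,135),box(80,228,-10,10,118,142)]
E
python3 - <<'E'
from fit import *
V=[viewer.get_image(n) for n in("scene","side")]
import pickle
for q,parts,q0,st in(("tray",TRAY,[510,-325,-.0],(15,15,.3)),("saucepan",PAN,[590,320,.2],(15,15,.3))):
    vs=[]
    for p in V:
        c=viewer.cut_out(p,q);d=[x for x in c if np.linalg.norm(np.array(x["centre"])-proj(p,[q0[0],q0[1],40]))<40]
        print(q,[(round(x["score"],2),np.round(x["centre"]),x["pixels"].sum()) for x in c][:4])
        if d: vs.append((p,d[0]["pixels"]))
    print(q,"both",fit(parts,vs,q0,st),*[fit(parts,[v],q0,st) for v in vs])
for nm,z,a,b in(("axis",101,(290,190),(268.4,212.6)),("levend",101,(317.3,185),(238.4,201.7)),("ptip",106,(297,165.8),(229.9,228.3))):
    print(nm,at(V[0],a,z),at(V[1],b,z))
for q in("choc1","lemon","ramekin"):
  for p in V: print(q,[(round(c["score"],2),at(p,c["centre"],18)[:2]) for c in viewer.search_frame(p,q)][:9])
E
```

```text
tray [(0.91, array([215., 169.]), np.int64(908))]
tray [(0.59, array([296., 334.]), np.int64(2128))]
tray both (array([ 529.3, -317.8,    0.6]), np.float64(0.7390901808460459)) (array([ 530.6, -314.1,    0.6]), np.float64(0.7583612040133779)) (array([ 529.2, -321.1,    0.6]), np.float64(0.7684286880043522))
saucepan [(0.76, array([381., 234.]), np.int64(3476))]
saucepan [(0.66, array([248., 140.]), np.int64(2750))]
saucepan both (array([580.5, 321.9,   0.6]), np.float64(0.9134810826243402)) (array([577. , 321.3,   0.5]), np.float64(0.9253042664170121)) (array([581.6, 322. ,   0.6]), np.float64(0.9115470945215729))
axis [548.6  -0.3 101. ] [554.2  -3.8 101. ]
levend [491.7  76.5 101. ] [485.4  62.5 101. ]
ptip [442.3 -19.  106. ] [438.8 -29.3 106. ]
choc1 [(0.63, array([ 510.2, -301.3])), (0.61, array([ 388.7, -250.8])), (0.55, array([474.5,   3.4])), (0.45, array([ 664.6, -206.1])), (0.41, array([ 586. , -300.6])), (0.39, array([ 556.6, -332.4])), (0.39, array([ 755.7, -360. ])), (0.37, array([655.4, 329.4]))]
choc1 [(0.6, array([ 605.1, -163.4])), (0.6, array([ 658.1, -206.5])), (0.47, array([ 554.8, -280.7])), (0.46, array([ 536.4, -353. ])), (0.42, array([ 579.5, -316.5])), (0.19, array([ 746.4, -288.1]))]
lemon [(0.76, array([637.8, 163.4])), (0.3, array([489.3,  -2.7]))]
lemon [(0.77, array([641.3, 152. ])), (0.56, array([ 522.8, -303.3]))]
ramekin [(0.72, array([ 457.9, -149.8]))]
ramekin [(0.72, array([ 467.1, -167.3]))]
```

```bash
python3 - <<'E'
from fit import *
V=[viewer.get_image(n) for n in("scene","side")]
out=[]
for p,(cx,cy),w in zip(V,[(216,168),(298,332)],(50,50)):
    k=8;im=cv2.resize(p["img"][cy-w:cy+w,cx-w:cx+w,::-1],None,fx=k/2,fy=k/2,interpolation=cv2.INTER_CUBIC)
    q=[529.3,-317.8,.6];Rz=R.from_euler('z',q[2]).as_matrix()
    for L,c in(([[-67,-58,28],[70,-58,28],[70,-58,0],[70,58,0],[70,58,28],[-67,58,28],[-67,-58,28]],(0,0,255)),([[-53,-32,75],[-67,-32,75],[-67,32,75],[-53,32,75],[-53,-32,75]],(0,255,0))):
        pts=np.array([proj(p,Rz@np.array(l)+[q[0],q[1],0]) for l in L]);pts=((pts-[cx-w,cy-w]+.5)*k/2)
        cv2.polylines(im,[np.round(pts).astype(int)],False,c,1)
    out.append(im)
cv2.imwrite("pics/tr.png",np.hstack(out))
for n in("carafe","nutjar","bowl1"):
  for p in V: print(n,[(round(c["score"],2),np.round(c["centre"]),at(p,c["centre"],60)[:2]) for c in viewer.search_frame(p,n)][:4])
print(np.array(V[0]["extrinsics"])[:3,2],manip.sense()["tool_rot"].round(4))
E
```

```text
carafe [(0.77, array([446., 263.]), array([591.9, 538.2])), (0.18, array([326., 240.]), array([662. , 173.3]))]
carafe [(0.69, array([322., 171.]), array([783. , 147.4])), (0.63, array([240.,  97.]), array([639.2, 641.4])), (0.32, array([317., 322.]), array([ 570.8, -333.4]))]
nutjar [(0.78, array([159., 170.]), array([ 624.4, -490.2]))]
nutjar [(0.89, array([364., 390.]), array([ 607.4, -507.9])), (0.63, array([322., 172.]), array([781.7, 144.3])), (0.43, array([318., 323.]), array([ 571.9, -335.6]))]
bowl1 [(0.98, array([252., 249.]), array([783.2, -28.5])), (0.68, array([307., 275.]), array([799.6, 162. ]))]
bowl1 [(0.93, array([345., 213.]), array([776.6, -42.4])), (0.66, array([321., 172.]), array([774.8, 143.6]))]
[0.5 0.3 0.8] [ 0.2  1.  -0.   0. ]
```

View pics/tr.png

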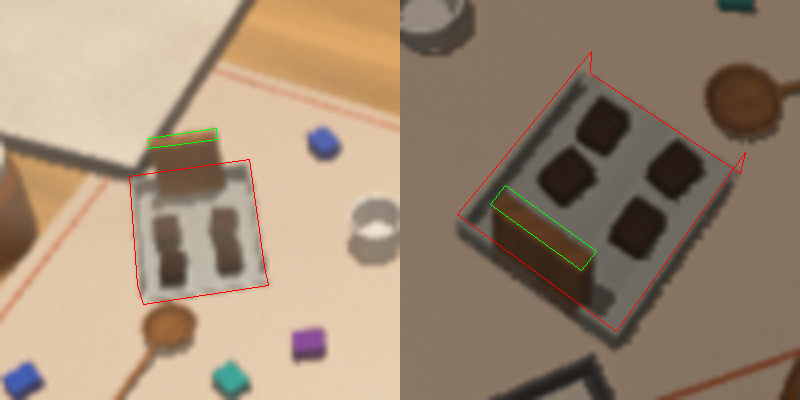

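Side crop: the block top matches the fit at about (298,332) in the full image. The real wall tops sit a few pixels below the drawn line, so the walls are 24 high in total, and I'll refit with that. The four dark brown pieces are on the tray; the blue, purple and teal ones are off it.

```bash
sed -i 's/0,28)/0,24)/g' fit.py
cat > go.py <<'E'
# go.py x y z yaw_of_tool_y tilt  -> shift (tool axes, /0.2m) and turn (/45deg) from the measured pose
import sys; from h import *
x,y,z,yaw,tilt=map(float,sys.argv[1:6]);s=manip.sense();Rc=R.from_quat(s["tool_rot"])
Y=np.array([np.cos(yaw),np.sin(yaw),0]);B=np.c_[np.cross(Y,[0,0,-1]),Y,[0,0,-1]]
Rt=R.from_rotvec(tilt*np.cross([0,0,1],Y))*R.from_matrix(B)   # tilt>0: tool y dips
d=Rc.inv().apply(np.array([x,y,z])-s["eef_pos"])/200;w=np.degrees((Rc.inv()*Rt).as_rotvec())/45
print("t",round(s["time"],2),"pos",s["eef_pos"].round(1),"shift",d.round(3),"turn",w.round(3),"F",s["wrist_force"].round(1),"open",round(s["opening"],1),"j",s["joints"].round(2))
E
python3 - <<'E'
from fit import *
V=[viewer.get_image(n) for n in("scene","side")]
M=[viewer.cut_out(p,"tray")[0] for p in V]
B=[viewer.cut_out(p,"tray_grip") for p in V]
vs=[(p,m["pixels"]) for p,m in zip(V,M)]
print([(m["score"],m["pixels"].sum()) for m in M])
print([[ (round(b["score"],2),b["centre"].round(),b["pixels"].sum()) for b in bb] for bb in B] if 0 else "")
for pr in(TRAY,TRAY[:4]): print(fit(pr,vs,[529,-318,.6],(8,8,.1)),[fit(pr,[v],[529,-318,.6],(8,8,.1)) for v in vs])
E
python3 go.py 480 -352 214 0.6 0
```

```text
[(0.95, np.int64(962)), (0.75, np.int64(2140))]

(array([ 530.6, -317.7,    0.6]), np.float64(0.7607249856328642)) [(array([ 530.7, -313.6,    0.6]), np.float64(0.8006289308176101)), (array([ 529.4, -319.9,    0.6]), np.float64(0.7771788781289969))]
(array([ 529.5, -318.7,    0.6]), np.float64(0.7145641718316396)) [(array([ 529.3, -314.6,    0.6]), np.float64(0.6917004480477917)), (array([ 529.3, -320. ,    0.6]), np.float64(0.7772195834855682))]
t 2.6 pos [273.2 589.8 214.6] shift [-2.917e+00 -3.838e+00  3.000e-03] turn [-0.    -0.     0.684] F [-0.5 -0.3  0. ] open 95.2 j [ 1.05  0.12  1.65  0.    1.37 -0.08]
```

```bash
python3 -m creep '[[[-0.05,-0.07,-0.02,0,0,0.08],[-0.13,-0.18,-0.06,0,0,0.16],[-0.22,-0.3,-0.1,0,0,0.24],[-0.31,-0.43,-0.15,0,0,0.32],[-0.4,-0.56,-0.2,0,0,0.4],[-0.49,-0.69,-0.23,0,0,0.48],[-0.57,-0.8,-0.25,0,0,0.54],[-0.64,-0.9,-0.25,0,0,0.6],[-0.69,-0.96,-0.25,0,0,0.65],[-0.71,-0.99,-0.25,0,0,0.68]]]' 0.1; python3 go.py 480 -352 214 0.6 0
```

```text
time: 3.43
eef_pos: [319.3, 348.9, 265.1]
tool_rot: [0.467, 0.884, 0.0, 0.0]
wrist_force: [0.2, -0.1, -0.8]
opening: 52.4
grip_force: 0.0
t 3.43 pos [319.3 348.9 265.1] shift [-3.347 -1.314  0.255] turn [ 0.001  0.    -0.001] F [ 0.2 -0.1 -0.8] open 52.4 j [ 0.72 -0.31  1.97 -0.    1.48  0.12]
```

```bash
python3 -m creep '[[[-0.07,-0.03,0,0,0,0],[-0.17,-0.07,0,0,0,0],[-0.28,-0.11,0,0,0,0],[-0.4,-0.16,0,0,0,0],[-0.52,-0.2,0,0,0,0],[-0.64,-0.25,0,0,0,0],[-0.76,-0.3,0,0,0,0],[-0.86,-0.34,0,0,0,0],[-0.95,-0.37,0,0,0,0],[-1,-0.4,0,0,0,0]]]'
python3 -m creep '[[[-0.07,-0.03,0,0,0,0],[-0.17,-0.07,0,0,0,0],[-0.28,-0.11,0,0,0,0],[-0.4,-0.16,0,0,0,0],[-0.52,-0.2,0,0,0,0],[-0.64,-0.25,0,0,0,0],[-0.76,-0.3,0,0,0,0],[-0.86,-0.34,0,0,0,0],[-0.95,-0.37,0,0,0,0],[-1,-0.4,0,0,0,0]]]'
python3 -m creep '[[[-0.07,-0.03,0,0,0,0],[-0.17,-0.07,0,0,0,0],[-0.28,-0.11,0,0,0,0],[-0.4,-0.16,0,0,0,0],[-0.52,-0.2,0,0,0,0],[-0.64,-0.25,0,0,0,0],[-0.76,-0.3,0,0,0,0],[-0.86,-0.34,0,0,0,0],[-0.95,-0.37,0,0,0,0],[-1,-0.4,0,0,0,0]]]' >/dev/null
python3 go.py 480 -352 214 0.6 0
python3 - <<'E'
from fit import *
p=viewer.get_image("wrist");save(p,"w1.png");print(p["K"],p["extrinsics"])
E
```

```text
time: 4.27
eef_pos: [366.9, 139.2, 264.8]
tool_rot: [0.466, 0.885, 0.0, 0.0]
wrist_force: [-1.0, 0.1, 0.2]
opening: 52.2
grip_force: 0.0
time: 5.1
eef_pos: [414.5, -71.1, 264.6]
tool_rot: [0.466, 0.885, 0.0, 0.0]
wrist_force: [0.4, -0.3, -0.2]
opening: 52.3
grip_force: 0.0
t 5.93 pos [ 462.1 -281.3  264.2] shift [-0.342 -0.127  0.251] turn [ 0.    -0.     0.003] F [-0.2  0.2 -0.4] open 51.8 j [-0.65 -0.15  1.83  0.    1.45 -1.25]
[[325.2   0.  280.8]
 [  0.  325.2 208.8]
 [  0.    0.    1. ]] [[   0.8   -0.5   -0.1  422.3]
 [   0.6    0.8    0.2 -223.9]
 [  -0.    -0.2    1.   434.4]
 [   0.     0.     0.     1. ]]
```

View pics/w1.png

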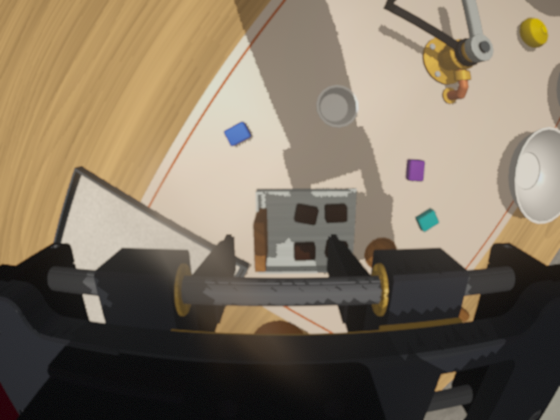

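Wrist view: the tray is at about (308,230) with its block on the left at (261,240) and the chocolates around (320,225). Its yaw is nearly aligned with the tool. I'll compare the fit with this view.

```bash
cat >> fit.py <<'E'
def projw(p,X):
    E=np.array(p["extrinsics"]);K=p["K"];c=E[:3,:3].T@(np.array(X,float)-E[:3,3]);c=c*[1,-1,-1]
    r=np.hypot(c[0],c[1]);t=np.arctan2(r,c[2]);return np.array([K[0][0]*t*c[0]/r+K[0][2],K[1][1]*t*c[1]/r+K[1][2]])
def rayw(p,px,z):
    K=p["K"];u=np.array([(px[0]-K[0][2])/K[0][0],(px[1]-K[1][2])/K[1][1]]);t=np.hypot(*u)
    d=np.array([*(u/t*np.sin(t)),np.cos(t)])*[1,-1,-1];E=np.array(p["extrinsics"]);d=E[:3,:3]@d;return E[:3,3]+d*(z-E[2,3])/d[2]
E
python3 - <<'E'
from fit import *
p=viewer.get_image("wrist")
im=cv2.resize(p["img"][150:300,220:400,::-1],None,fx=4,fy=4,interpolation=cv2.INTER_CUBIC)
q=[530,-318,.6];Rz=R.from_euler('z',q[2]).as_matrix()
for L,c in(([[-67,-58,24],[70,-58,24],[70,-58,0],[70,58,0],[70,58,24],[-67,58,24],[-67,-58,24]],(0,0,255)),([[-53,-32,75],[-67,-32,75],[-67,32,75],[-53,32,75],[-53,-32,75]],(0,255,0))):
    pts=np.array([projw(p,Rz@np.array(l)+[q[0],q[1],0]) for l in L]);cv2.polylines(im,[np.round((pts-[220,150]+.5)*4).astype(int)],False,c,1)
cv2.imwrite("pics/w2.png",im)
vs=[(viewer.get_image(n)) for n in("scene","side")]
np.set_printoptions(precision=3,suppress=True)
v=[(x,viewer.cut_out(x,"tray")[0]["pixels"]) for x in vs];print(fit(TRAY,v,[530,-318,.6],(8,8,.1)))
E
```

```text
(array([ 528.881, -318.733,    0.61 ]), np.float64(0.7410751478652766))
```

View pics/w2.png

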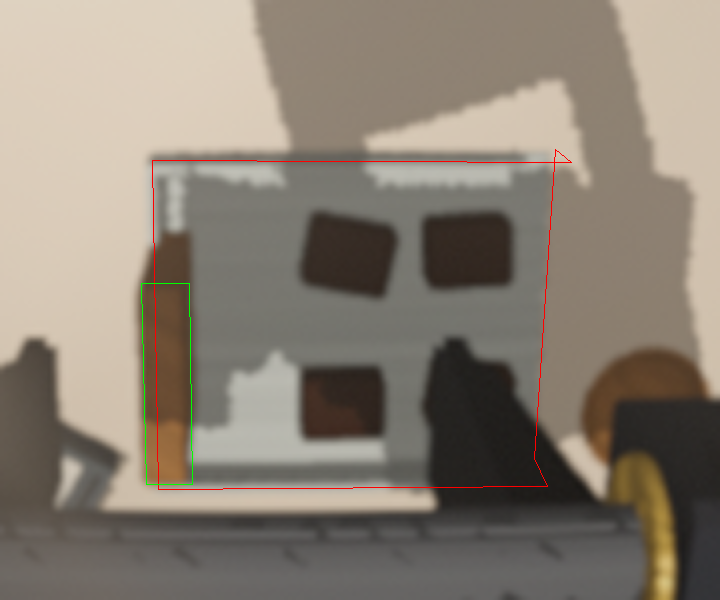

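The fit lines up with the tray to about 2 mm, and yaw 0.6 holds. The next moves descend and grip.

```bash
python3 go.py 480.5 -352 41 0.6 0; python3 -m creep '[[[-0.06,-0.02,0.02,0,0,0],[-0.14,-0.05,0.07,0,0,0],[-0.23,-0.08,0.15,0,0,0],[-0.3,-0.11,0.25,0,0,0],[-0.34,-0.125,0.35,0,0,0],[-0.345,-0.125,0.45,0,0,0],[-0.345,-0.125,0.55,0,0,0],[-0.345,-0.125,0.62,0,0,0],[-0.345,-0.125,0.66,0,0,0],[-0.345,-0.125,0.66,0,0,0]]]'
python3 go.py 480.5 -352 41 0.6 0
```

```text
t 6.23 pos [ 461.4 -278.9  264.7] shift [-0.355 -0.129  1.118] turn [ 0.    -0.     0.005] F [-0.6 -0.1 -0.7] open 52.0 j [-0.64 -0.15  1.84  0.    1.45 -1.25]
time: 7.07
eef_pos: [479.0, -349.9, 130.3]
tool_rot: [0.465, 0.885, 0.0, -0.002]
wrist_force: [0.1, 0.7, -0.3]
opening: 52.2
grip_force: 0.0
t 7.07 pos [ 479.  -349.9  130.3] shift [-0.014  0.001  0.446] turn [-0.001 -0.005  0.004] F [ 0.1  0.7 -0.3] open 52.2 j [-0.72  0.07  1.85 -0.    1.22 -1.32]
```

```bash
python3 -m creep '[[[-0.01,0,0.03,0,0,0],[-0.01,0,0.09,0,0,0],[-0.01,0,0.17,0,0,0],[-0.01,0,0.25,0,0,0],[-0.01,0,0.33,0,0,0],[-0.01,0,0.39,0,0,0],[-0.01,0,0.43,0,0,0],[-0.01,0,0.445,0,0,0],[-0.01,0,0.445,0,0,0],[-0.01,0,0.445,0,0,0]]]' >/dev/null; python3 go.py 480.5 -352 41 0.6 0
python3 -m creep '[[[0,0,0,0,0,0],[0,0,0,0,0,0],[0,0,0,0,0,0],[0,0,0,0,0,0],[0,0,0,0,0,0],[0,0,0,0,0,0],[0,0,0,0,0,0],[0,0,0,0,0,0],[0,0,0,0,0,0],[0,0,0,0,0,0]]]' -1
python3 go.py 480.5 -352 41 0.6 0
```

```text
t 7.9 pos [ 481.5 -352.9   44.3] shift [ 0.007 -0.002  0.017] turn [0.    0.001 0.004] F [-0.4  0.4  0.6] open 52.0 j [-0.72  0.17  1.9  -0.    1.07 -1.33]
time: 8.73
eef_pos: [481.0, -352.6, 43.8]
tool_rot: [0.465, 0.885, -0.0, -0.0]
wrist_force: [-2.1, -0.5, 1.1]
opening: 13.9
grip_force: 30.0
t 8.73 pos [ 481.  -352.6   43.8] shift [ 0.004 -0.     0.014] turn [-0.    -0.     0.004] F [-2.1 -0.5  1.1] open 13.9 j [-0.72  0.17  1.9  -0.    1.07 -1.33]
```

```bash
python3 -m creep '[[[0,0,-0.03,0,0,0],[0,0,-0.08,0,0,0],[0,0,-0.17,0,0,0],[0,0,-0.3,0,0,0],[0,0,-0.44,0,0,0],[0,0,-0.58,0,0,0],[0,0,-0.71,0,0,0],[0,0,-0.82,0,0,0],[0,0,-0.9,0,0,0],[0,0,-0.94,0,0,0]]]'
python3 go.py 440 226 234 0.6 0
python3 - <<'E'
from fit import *
p=viewer.get_image("side");cv2.imwrite("pics/s2.png",cv2.resize(p["img"][180:390,160:440,::-1],None,fx=2.8,fy=2.8))
E
```

```text
time: 9.57
eef_pos: [482.0, -353.2, 235.6]
tool_rot: [0.465, 0.885, -0.001, 0.002]
wrist_force: [-1.2, -0.0, -0.8]
opening: 14.1
grip_force: 30.0
t 9.57 pos [ 482.  -353.2  235.6] shift [ 2.504  1.47  -0.003] turn [0.002 0.006 0.004] F [-1.2 -0.  -0.8] open 14.1 j [-0.72 -0.01  1.75  0.    1.39 -1.33]
```

View pics/s2.png

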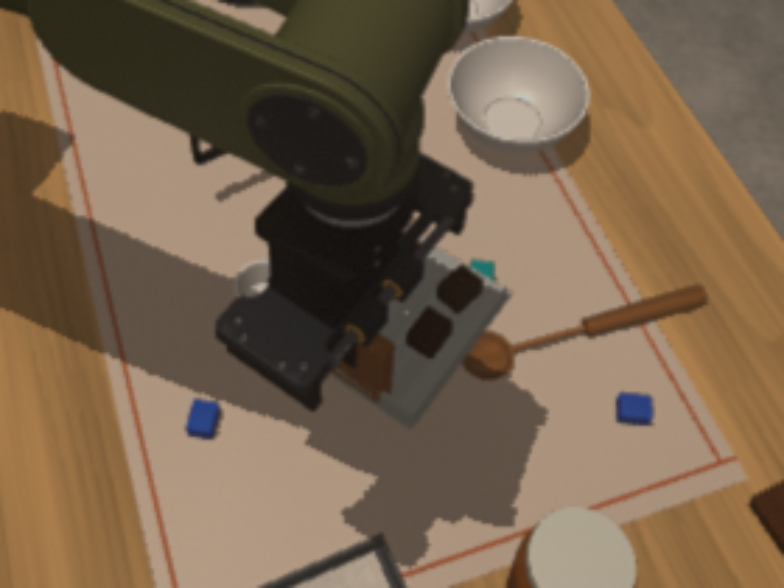

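The tray is lifted, with pieces visible at about (430,330) and (460,288) in this crop, and it is level. The next moves carry it to the pan.

```bash
python3 -m creep '[[[0.013,0.008,0,0,0,0],[0.04,0.023,0,0,0,0],[0.08,0.047,0,0,0,0],[0.133,0.078,0,0,0,0],[0.2,0.117,0,0,0,0],[0.28,0.164,0,0,0,0],[0.36,0.211,0,0,0,0],[0.44,0.258,0,0,0,0],[0.52,0.305,0,0,0,0],[0.6,0.352,0,0,0,0]]]'
python3 -m creep '[[[0.08,0.047,0,0,0,0],[0.16,0.094,0,0,0,0],[0.24,0.141,0,0,0,0],[0.32,0.188,0,0,0,0],[0.4,0.235,0,0,0,0],[0.48,0.282,0,0,0,0],[0.56,0.329,0,0,0,0],[0.64,0.376,0,0,0,0],[0.72,0.423,0,0,0,0],[0.8,0.47,0,0,0,0]]]' >/dev/null
python3 -m creep '[[[0.08,0.047,0,0,0,0],[0.16,0.094,0,0,0,0],[0.24,0.141,0,0,0,0],[0.32,0.188,0,0,0,0],[0.4,0.235,0,0,0,0],[0.48,0.282,0,0,0,0],[0.56,0.329,0,0,0,0],[0.64,0.376,0,0,0,0],[0.72,0.423,0,0,0,0],[0.8,0.47,0,0,0,0]]]' >/dev/null
python3 -m creep '[[[0.08,0.047,0,0,0,0],[0.147,0.086,0,0,0,0],[0.2,0.117,0,0,0,0],[0.24,0.141,0,0,0,0],[0.267,0.156,0,0,0,0],[0.28,0.164,0,0,0,0],[0.29,0.17,0,0,0,0],[0.29,0.17,0,0,0,0],[0.29,0.17,0,0,0,0],[0.29,0.17,0,0,0,0]]]'
python3 go.py 440 226 234 0.6 0
python3 go.py 458.6 238.3 246 0.6 0.35;python3 go.py 488 259 277 0.6 0.7;python3 go.py 515 277 287 0.6 0.96
python3 - <<'E'
from fit import *
np.set_printoptions(precision=2,suppress=True)
v=[(p,viewer.cut_out(p,"saucepan")[0]["pixels"]) for p in (viewer.get_image("side"),)];print(fit(PAN,v,[580,322,.55],(8,8,.1)))
p=viewer.get_image("scene");save(p,"c3.png")
p=viewer.get_image("wrist");save(p,"w3.png");c=viewer.cut_out(p,"saucepan");print([(x["score"],x["centre"]) for x in c][:2])
a=cv2.imread("pics/c3.png");b=cv2.imread("pics/w3.png");cv2.imwrite("pics/m3.png",np.hstack([cv2.resize(a[120:320,260:460],(400,400)),cv2.resize(b[:,70:490],(400,400))]))
E
```

```text
time: 10.45
eef_pos: [470.5, -211.2, 231.4]
tool_rot: [0.465, 0.885, 0.0, -0.0]
wrist_force: [0.7, 0.7, -2.3]
opening: 14.0
grip_force: 30.0
time: 12.95
eef_pos: [439.7, 223.0, 231.7]
tool_rot: [0.466, 0.885, -0.0, 0.0]
wrist_force: [0.2, 0.2, -3.3]
opening: 13.9
grip_force: 30.0
t 12.95 pos [439.7 223.  231.7] shift [ 0.012  0.01  -0.012] turn [-0.     0.     0.003] F [ 0.2  0.2 -3.3] open 13.9 j [ 0.36 -0.24  1.97 -0.    1.41 -0.24]
t 12.95 pos [439.7 223.  231.7] shift [ 0.01   0.121 -0.072] turn [0.445 0.001 0.003] F [ 0.2  0.2 -3.3] open 13.9 j [ 0.36 -0.24  1.97 -0.    1.41 -0.24]
t 12.95 pos [439.7 223.  231.7] shift [ 0.012  0.301 -0.227] turn [0.891 0.001 0.002] F [ 0.2  0.2 -3.3] open 13.9 j [ 0.36 -0.24  1.97 -0.    1.41 -0.24]
t 12.95 pos [439.7 223.  231.7] shift [ 0.009  0.463 -0.277] turn [1.222e+00 1.000e-03 2.000e-03] F [ 0.2  0.2 -3.3] open 13.9 j [ 0.36 -0.24  1.97 -0.    1.41 -0.24]
(array([584.22, 319.97,   0.6 ]), np.float64(0.7004847066688952))
[(0.76, [477.6, 174.4]), (0.36, [373.1, 136.7])]
```

View pics/m3.png

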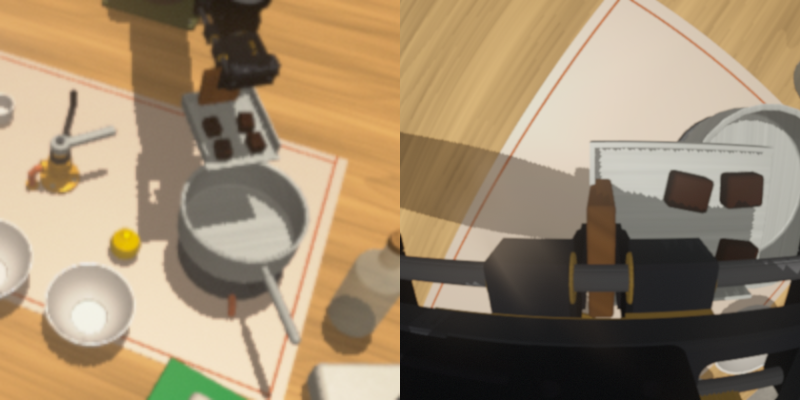

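Left: the tray is level over the near rim with all four pieces on it, at around (235,130). Right: the wrist view agrees. I'll tilt in stages about the pouring edge.

```bash
python3 -m creep '[[[0.01,0.01,-0.005,0.03,0,0],[0.01,0.02,-0.01,0.07,0,0],[0.01,0.03,-0.017,0.12,0,0],[0.01,0.045,-0.025,0.17,0,0],[0.01,0.06,-0.033,0.22,0,0],[0.01,0.075,-0.04,0.27,0,0],[0.01,0.09,-0.05,0.32,0,0],[0.01,0.1,-0.058,0.37,0,0],[0.01,0.11,-0.065,0.41,0,0],[0.01,0.12,-0.072,0.445,0,0]]]'
python3 go.py 488 259 275 0.6 0.7
```

```text
time: 14.03
eef_pos: [458.9, 239.4, 246.0]
tool_rot: [0.458, 0.872, -0.155, -0.081]
wrist_force: [-0.8, 0.4, -3.1]
opening: 13.7
grip_force: 30.0
t 14.03 pos [458.9 239.4 246. ] shift [-0.002  0.115 -0.197] turn [0.444 0.002 0.003] F [-0.8  0.4 -3.1] open 13.7 j [ 0.41  0.04  1.71 -0.07  1.73 -0.19]
```

```bash
python3 -m creep '[[[0,0.011,-0.02,0.044,0,0],[0,0.024,-0.04,0.09,0,0],[0,0.036,-0.06,0.135,0,0],[0,0.048,-0.08,0.18,0,0],[0,0.06,-0.1,0.225,0,0],[0,0.071,-0.12,0.27,0,0],[0,0.082,-0.14,0.315,0,0],[0,0.093,-0.16,0.36,0,0],[0,0.104,-0.18,0.4,0,0],[0,0.115,-0.197,0.444,0,0]]]'
python3 go.py 515 277 285 0.6 0.96
python3 - <<'E'
from fit import *
p=viewer.get_image("scene");save(p,"c4.png");b=viewer.get_image("side")["img"][:,:,::-1]
a=p["img"][:,:,::-1];cv2.imwrite("pics/m4.png",np.hstack([cv2.resize(a[150:290,320:460],(400,400)),cv2.resize(b[70:210,180:320],(400,400))]))
E
```

```text
time: 14.87
eef_pos: [488.0, 259.4, 275.3]
tool_rot: [0.437, 0.832, -0.303, -0.159]
wrist_force: [-1.1, 0.4, -2.3]
opening: 14.4
grip_force: 30.0
t 14.87 pos [488.  259.4 275.3] shift [-0.004  0.092 -0.14 ] turn [0.333 0.003 0.002] F [-1.1  0.4 -2.3] open 14.4 j [ 0.45  0.32  1.43 -0.12  2.08 -0.18]
```

View pics/m4.png

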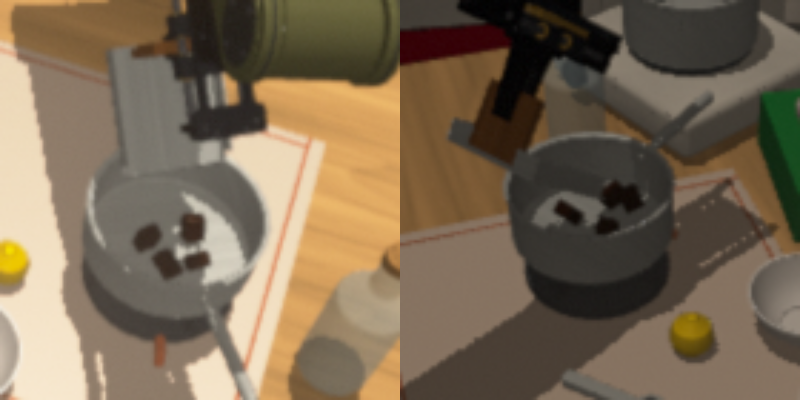

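All four pieces lie in the pan, at about (170,245) in the left crop, and the tray is empty. Next I level it and carry it back.

```bash
python3 go.py 458.6 238.3 265 0.6 0.35; python3 go.py 440 226 250 0.6 0; python3 go.py 488 259 275 0.6 0
```

```text
t 14.97 pos [488.2 259.5 274.1] shift [-0.003 -0.11   0.152] turn [-0.444  0.002  0.004] F [ 0.2  0.5 -1.8] open 13.8 j [ 0.45  0.32  1.43 -0.12  2.08 -0.18]
t 14.97 pos [488.2 259.5 274.1] shift [-0.001 -0.147  0.281] turn [-0.889  0.001  0.004] F [ 0.2  0.5 -1.8] open 13.8 j [ 0.45  0.32  1.43 -0.12  2.08 -0.18]
t 14.97 pos [488.2 259.5 274.1] shift [-0.001 -0.004 -0.002] turn [-0.889  0.001  0.004] F [ 0.2  0.5 -1.8] open 13.8 j [ 0.45  0.32  1.43 -0.12  2.08 -0.18]
```

```bash
python3 -m creep '[[[0,-0.025,0.03,-0.09,0,0],[0,-0.05,0.06,-0.18,0,0],[0,-0.075,0.09,-0.27,0,0],[0,-0.095,0.125,-0.36,0,0],[0,-0.11,0.152,-0.45,0,0],[0,-0.12,0.18,-0.54,0,0],[0,-0.13,0.21,-0.63,0,0],[0,-0.135,0.235,-0.72,0,0],[0,-0.14,0.26,-0.81,0,0],[0,-0.147,0.281,-0.889,0,0]]]'
python3 go.py 481 -352.6 250 0.6 0
```

```text
time: 15.8
eef_pos: [438.4, 225.3, 251.4]
tool_rot: [0.465, 0.885, 0.002, 0.001]
wrist_force: [0.7, -0.6, -0.9]
opening: 13.9
grip_force: 30.0
t 15.8 pos [438.4 225.3 251.4] shift [-2.501e+00 -1.462e+00  2.000e-03] turn [0.005 0.    0.004] F [ 0.7 -0.6 -0.9] open 13.9 j [ 0.37 -0.26  1.95  0.    1.44 -0.24]
```

```bash
python3 -m creep '[[[-0.03,-0.018,0,0,0,0],[-0.09,-0.053,0,0,0,0],[-0.18,-0.105,0,0,0,0],[-0.28,-0.164,0,0,0,0],[-0.38,-0.222,0,0,0,0],[-0.48,-0.28,0,0,0,0],[-0.58,-0.339,0,0,0,0],[-0.68,-0.397,0,0,0,0],[-0.78,-0.456,0,0,0,0],[-0.88,-0.515,0,0,0,0]]]' >/dev/null
python3 -m creep '[[[-0.1,-0.058,0,0,0,0],[-0.2,-0.117,0,0,0,0],[-0.3,-0.175,0,0,0,0],[-0.4,-0.234,0,0,0,0],[-0.5,-0.292,0,0,0,0],[-0.6,-0.351,0,0,0,0],[-0.7,-0.41,0,0,0,0],[-0.8,-0.468,0,0,0,0],[-0.9,-0.526,0,0,0,0],[-1,-0.585,0,0,0,0]]]'
python3 -m creep '[[[-0.1,-0.058,0,0,0,0],[-0.2,-0.117,0,0,0,0],[-0.3,-0.175,0,0,0,0],[-0.4,-0.234,0.02,0,0,0],[-0.48,-0.28,0.06,0,0,0],[-0.54,-0.316,0.13,0,0,0],[-0.58,-0.339,0.22,0,0,0],[-0.61,-0.357,0.32,0,0,0],[-0.62,-0.36,0.4,0,0,0],[-0.62,-0.36,0.44,0,0,0]]]'
python3 go.py 481 -352.6 43.5 0.6 0
```

```text
time: 17.47
eef_pos: [470.8, -210.7, 251.3]
tool_rot: [0.465, 0.885, -0.0, -0.0]
wrist_force: [-0.8, -0.5, -1.6]
opening: 13.7
grip_force: 30.0
time: 18.3
eef_pos: [480.7, -352.2, 160.1]
tool_rot: [0.466, 0.885, 0.0, -0.002]
wrist_force: [-0.9, 0.1, -2.1]
opening: 14.1
grip_force: 30.0
t 18.3 pos [ 480.7 -352.2  160.1] shift [-0.005  0.001  0.583] turn [-0.002 -0.006  0.003] F [-0.9  0.1 -2.1] open 14.1 j [-0.72  0.05  1.82 -0.    1.27 -1.32]
```

```bash
python3 -m creep '[[[0,0,0.04,0,0,0],[0,0,0.1,0,0,0],[0,0,0.18,0,0,0],[0,0,0.26,0,0,0],[0,0,0.34,0,0,0],[0,0,0.42,0,0,0],[0,0,0.48,0,0,0],[0,0,0.52,0,0,0],[0,0,0.54,0,0,0],[0,0,0.54,0,0,0]]]'
python3 go.py 481 -352.6 43.5 0.6 0
```

```text
time: 19.13
eef_pos: [481.6, -351.7, 54.4]
tool_rot: [0.465, 0.885, 0.0, -0.001]
wrist_force: [-0.3, -0.1, -2.3]
opening: 13.7
grip_force: 30.0
t 19.13 pos [ 481.6 -351.7   54.4] shift [-0.002 -0.005  0.054] turn [-0.    -0.001  0.004] F [-0.3 -0.1 -2.3] open 13.7 j [-0.72  0.16  1.9  -0.    1.09 -1.32]
```

```bash
python3 -m creep '[[[0,0,0.01,0,0,0],[0,0,0.02,0,0,0],[0,0,0.03,0,0,0],[0,0,0.038,0,0,0],[0,0,0.045,0,0,0],[0,0,0.05,0,0,0],[0,0,0.055,0,0,0],[0,0,0.058,0,0,0],[0,0,0.058,0,0,0],[0,0,0.058,0,0,0]]]'
python3 go.py 481 -352.6 43.5 0.6 0
```

```text
time: 19.97
eef_pos: [481.9, -352.2, 43.8]
tool_rot: [0.465, 0.885, -0.0, 0.0]
wrist_force: [0.0, 1.0, -0.2]
opening: 14.1
grip_force: 30.0
t 19.97 pos [ 481.9 -352.2   43.8] shift [ 0.001 -0.005  0.001] turn [0.    0.    0.004] F [ 0.   1.  -0.2] open 14.1 j [-0.72  0.17  1.9  -0.    1.07 -1.32]
```

```bash
python3 -m creep '[[[0,0,0,0,0,0],[0,0,0,0,0,0],[0,0,0,0,0,0],[0,0,0,0,0,0],[0,0,0,0,0,0],[0,0,0,0,0,0],[0,0,-0.03,0,0,0],[0,0,-0.08,0,0,0],[0,0,-0.14,0,0,0],[0,0,-0.2,0,0,0]]]' 0.0
python3 -m creep '[[[0,0,-0.1,0,0,0],[0,0,-0.2,0,0,0],[0,0,-0.3,0,0,0],[0,0,-0.4,0,0,0],[0,0,-0.5,0,0,0],[0,0,-0.6,0,0,0],[0,0,-0.7,0,0,0],[0,0,-0.8,0,0,0],[0,0,-0.9,0,0,0],[0,0,-0.95,0,0,0]]]'
python3 - <<'E'
from fit import *
np.set_printoptions(precision=3,suppress=True)
vs=[(viewer.get_image(n)) for n in("scene","side","wrist")]
for p,n in zip(vs,("scene","side","wrist")):
    save(p,n+"5.png");f=rayw if n=="wrist" else at
    for q,z in(("tap",100),("lever",94),("lever_end",94),("pointer",66),("pointer_tip",100),("tray",10)):
        print(n,q,[(round(c["score"],2),np.round(c["centre"]),f(p,c["centre"],z)[:2].round()) for c in viewer.search_frame(p,q)[:2]])
a=[vs[0]["img"][140:240,250:350],vs[1]["img"][175:275,205:305]]
cv2.imwrite("pics/m5.png",np.hstack([cv2.resize(x[:,:,::-1],(400,400),interpolation=cv2.INTER_CUBIC) for x in a]))
E
```

```text
time: 20.8
eef_pos: [482.0, -352.3, 85.1]
tool_rot: [0.465, 0.885, -0.0, 0.0]
wrist_force: [0.6, -0.4, -0.3]
opening: 47.1
grip_force: 0.0
time: 21.63
eef_pos: [482.6, -352.8, 278.6]
tool_rot: [0.465, 0.885, -0.001, 0.003]
wrist_force: [0.0, -0.0, 0.4]
opening: 47.5
grip_force: 0.0
scene tap [(0.97, array([292., 205.]), array([602.,  30.])), (0.4, array([255., 248.]), array([797., -11.]))]
scene lever []
scene lever_end [(0.68, array([296., 188.]), array([525.,  13.]))]
scene pointer [(0.44, array([253., 247.]), array([781., -28.])), (0.37, array([373., 234.]), array([584., 306.]))]
scene pointer_tip []
scene tray [(0.64, array([215., 173.]), array([ 520., -323.]))]
side tap []
side lever []
side lever_end []
side pointer [(0.64, array([241., 230.]), array([472., -12.]))]
side pointer_tip [(0.47, array([246., 230.]), array([479., -43.]))]
side tray [(0.7, array([297., 331.]), array([ 528., -318.]))]
wrist tap [(0.74, array([460.,  20.]), array([538., -59.]))]
wrist lever [(0.78, array([485.,   5.]), array([556.,  -5.]))]
wrist lever_end [(0.84, array([485.,   8.]), array([559.,  -8.]))]
wrist pointer [(0.74, array([462.,  10.]), array([541., -19.]))]
wrist pointer_tip [(0.74, array([467.,   8.]), array([537., -35.]))]
wrist tray [(0.78, array([324., 176.]), array([ 530., -317.]))]
```

View pics/m5.png

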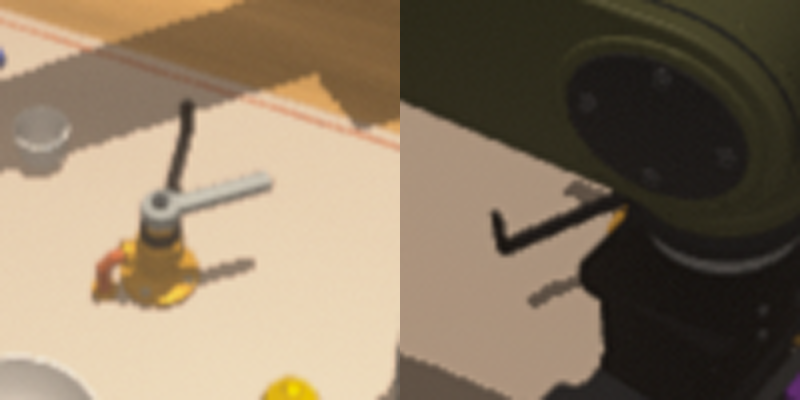

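Left crop: the lever's hub is at (160,205) and its end at (268,180); the pointer tab is at (188,105). The tray sits flat at its old spot. I'll use the wrist camera from near the tap to measure the angles.

```bash
python3 -m creep '[[[0.05,0.05,0,0,0,0],[0.14,0.14,0,0,0,0],[0.26,0.26,0,0,0,0],[0.4,0.4,0,0,0,0],[0.54,0.54,0,0,0,0],[0.68,0.68,0,0,0,0],[0.8,0.8,0,0,0,0],[0.9,0.9,0,0,0,0],[0.97,0.97,0,0,0,0],[0.99,0.99,0,0,0,0]]]'
python3 - <<'E'
from fit import *
np.set_printoptions(precision=3,suppress=True)
viewer.get_image("wrist");p=viewer.get_image("wrist");save(p,"w6.png");print(manip.sense()["eef_pos"],proj and projw(p,[552,-2,101]),projw(p,[488,70,94]),projw(p,[440,-25,104]))
cv2.imwrite("pics/w6b.png",cv2.resize(p["img"][60:280,100:390,::-1],(791,600),interpolation=cv2.INTER_CUBIC))
for n in("tap","lever","lever_end","pointer","pointer_tip"): print(n,[(round(c["score"],2),np.round(c["centre"])) for c in viewer.search_frame(p,n)[:2]])
E
```

```text
time: 23.52
eef_pos: [532.6, -73.1, 273.7]
tool_rot: [0.464, 0.886, 0.001, -0.0]
wrist_force: [-1.0, 0.7, -0.0]
opening: 47.6
grip_force: 0.0
[532.506 -75.337 273.565] [334.88  148.478] [323.707  60.423] [234.656 105.818]
tap [(0.98, array([328., 140.]))]
lever [(0.75, array([327., 120.])), (0.41, array([452., 239.]))]
lever_end [(0.71, array([328., 123.]))]
pointer [(0.87, array([277., 126.])), (0.74, array([437.,  27.]))]
pointer_tip [(0.56, array([278., 121.])), (0.44, array([444.,  96.]))]
```

View pics/w6b.png

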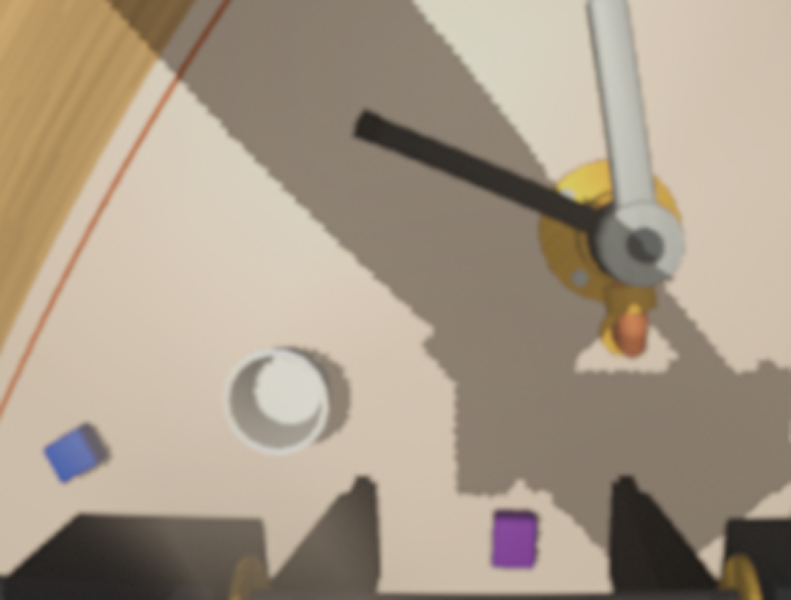

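Wrist crop: hub at (640,243), lever running up to (607,5), and the pointer arm from (590,215) to the tab at (362,123).

```bash
python3 - <<'E'
from fit import *
np.set_printoptions(precision=2,suppress=True)
p=viewer.get_image("wrist")
f=lambda u,v,z:rayw(p,[100+u/2.7276,60+v/2.7276],z)[:2]
hub=f(640,243,101);hub2=f(645,245,104);print("hub",hub,hub2)
for u,v in((607,8),(620,90),(634,185)): d=f(u,v,101)-hub;print("lever",f(u,v,101),np.degrees(np.arctan2(d[1],d[0])))
L=f(607,8,101)-f(634,185,101);print("lever dir",np.degrees(np.arctan2(L[1],L[0])))
A=f(420,149,68)-f(560,206,68);print("arm dir",np.degrees(np.arctan2(A[1],A[0])))
for u,v,z in((362,122,106),(375,130,100),(420,149,68),(500,181,68),(560,206,68)):
    d=f(u,v,z)-hub;print(f(u,v,z),np.hypot(*d),np.degrees(np.arctan2(d[1],d[0])))
# colour-based: lever pixels
im=p["img"].astype(int);save(p,"w7.png")
# model fit: tap angle by overlay of lever / pointer masks
for n in("lever","pointer"):
    c=viewer.cut_out(p,n)[0];m=c["pixels"];print(n,c["score"],m.sum(),np.argwhere(m).min(0),np.argwhere(m).max(0))
E
```

```text
hub [552.21  -6.89] [553.73  -6.5 ]
lever [489.12  61.3 ] 132.7741522141984
lever [511.56  37.36] 132.56969806145398
lever [537.17  10.16] 131.4096948121774
lever dir 133.2160769046814
arm dir -167.95487456463314
[437.96 -28.69] 116.30421609154777 -169.19621314737316
[443.  -28.7] 111.35756210711477 -168.70777901859614
[458.83 -25.77] 95.26579858812173 -168.56777371693022
[494.26 -18.2 ] 59.04147581185984 -168.95784721119725
[520.98 -12.51] 31.728599257257994 -169.79539881934627
lever 0.98 2135 [ 53 315] [161 353]
pointer 0.9 1016 [ 99 232] [145 325]
```

Axis (552,-7), lever at 132.8° and pointer at 191.1° agree along their whole lengths, so the lever has to turn 58.3°. I'll pinch it at r = 70 and sweep.

```bash
python3 go.py 504.6 44.5 150 0.747 0; python3 -m creep '[[[0.06,0.02,0,0,0,0.0],[0.14,0.06,0.02,0,0,-0.02],[0.24,0.1,0.07,0,0,-0.05],[0.36,0.14,0.15,0,0,-0.08],[0.46,0.17,0.25,0,0,-0.11],[0.54,0.2,0.35,0,0,-0.14],[0.58,0.21,0.45,0,0,-0.16],[0.59,0.21,0.54,0,0,-0.18],[0.59,0.21,0.6,0,0,-0.19],[0.59,0.21,0.62,0,0,-0.19]]]' >/dev/null; python3 go.py 504.6 44.5 84 0.747 0
```

```text
t 24.02 pos [532.5 -77.5 273.4] shift [0.582 0.23  0.617] turn [-0.    -0.    -0.185] F [-0.8 -0.2 -0.4] open 47.2 j [-0.24 -0.16  1.83 -0.    1.47 -0.85]
t 24.85 pos [498.6  44.8 147.1] shift [-0.022  0.022  0.315] turn [-0.003 -0.003  0.007] F [-0.2 -0.2  0.1] open 47.3 j [-0.02 -0.16  2.04  0.    1.26 -0.77]
```

```bash
python3 -m creep '[[[-0.01,0.01,0.02,0,0,0],[-0.02,0.02,0.05,0,0,0],[-0.02,0.02,0.1,0,0,0],[-0.02,0.02,0.15,0,0,0],[-0.02,0.02,0.2,0,0,0],[-0.02,0.02,0.25,0,0,0],[-0.02,0.02,0.28,0,0,0],[-0.02,0.02,0.3,0,0,0],[-0.02,0.02,0.3,0,0,0],[-0.02,0.02,0.3,0,0,0]]]' >/dev/null; python3 go.py 504.6 44.5 84 0.747 0
python3 -m creep '[[[0,0,0,0,0,0],[0,0,0,0,0,0],[0,0,0,0,0,0],[0,0,0,0,0,0],[0,0,0,0,0,0],[0,0,0,0,0,0],[0,0,0,0,0,0],[0,0,0,0,0,0],[0,0,0,0,0,0],[0,0,0,0,0,0]]]' -1
python3 - <<'E'
import numpy as np
# arc rows: tool rotates about world z (tool -z) by phi; TCP at c+r*u
from h import *
s=manip.sense();c=np.array([552.2,-6.9]);d=s["eef_pos"][:2]-c;print("r",np.hypot(*d),"ang",np.degrees(np.arctan2(d[1],d[0])),s["eef_pos"])
Rc=R.from_quat(s["tool_rot"])
for ph in(29.15,58.3):
  for k in range(1,11):
    a=ph*k/10
    if ph>30 and k!=10: continue
    n=R.from_euler('z',a,degrees=True).apply([*d,0])[:2]-d
    print(a,(Rc.inv().apply([*n,0])/200).round(3),round(-a/45,3))
E
```

```text
t 25.68 pos [505.9  44.2  89.4] shift [ 0.006 -0.004  0.027] turn [-0.    -0.     0.007] F [ 1.4 -0.  -0.1] open 47.3 j [-0.02 -0.08  2.08  0.    1.14 -0.77]
time: 26.52
eef_pos: [506.5, 44.8, 89.8]
tool_rot: [0.398, 0.917, 0.001, 0.0]
wrist_force: [2.4, 3.7, -0.4]
opening: 15.6
grip_force: 29.9
r 68.99679134801302 ang 131.46696016993783 [506.51114929  44.80189684  89.78192893]
2.915 [ 0.    -0.018 -0.   ] -0.065
5.83 [-0.001 -0.035 -0.   ] -0.13
8.745 [-0.002 -0.053 -0.   ] -0.194
11.66 [-0.005 -0.07  -0.   ] -0.259
14.575 [-0.009 -0.087 -0.   ] -0.324
17.49 [-0.013 -0.104 -0.   ] -0.389
20.404999999999998 [-0.018 -0.121 -0.   ] -0.453
23.32 [-0.024 -0.137 -0.   ] -0.518
26.234999999999996 [-0.031 -0.153 -0.   ] -0.583
29.15 [-0.039 -0.169 -0.   ] -0.648
58.3 [-0.155 -0.298 -0.001] -1.296
```

```bash
python3 -m creep '[[[0,-0.018,0,0,0,-0.065],[-0.001,-0.035,0,0,0,-0.13],[-0.002,-0.053,0,0,0,-0.195],[-0.005,-0.07,0,0,0,-0.26],[-0.009,-0.087,0,0,0,-0.325],[-0.013,-0.105,0,0,0,-0.39],[-0.018,-0.122,0,0,0,-0.455],[-0.025,-0.138,0,0,0,-0.52],[-0.032,-0.155,0,0,0,-0.585],[-0.04,-0.17,0,0,0,-0.655]]]'
python3 -m creep '[[[0,-0.018,0,0,0,-0.065],[-0.001,-0.035,0,0,0,-0.13],[-0.002,-0.053,0,0,0,-0.195],[-0.005,-0.07,0,0,0,-0.26],[-0.009,-0.087,0,0,0,-0.325],[-0.013,-0.105,0,0,0,-0.39],[-0.018,-0.122,0,0,0,-0.455],[-0.025,-0.138,0,0,0,-0.52],[-0.032,-0.155,0,0,0,-0.585],[-0.04,-0.17,0,0,0,-0.655]]]'
python3 - <<'E'
from h import *
s=manip.sense();d=s["eef_pos"][:2]-[552.2,-6.9];print(np.hypot(*d),np.degrees(np.arctan2(d[1],d[0])),s["wrist_force"],R.from_quat(s["tool_rot"]).as_matrix()[:,1])
E
```

```text
time: 27.35
eef_pos: [489.3, 15.5, 89.9]
tool_rot: [0.15, 0.989, 0.001, 0.004]
wrist_force: [11.3, 4.7, -7.6]
opening: 16.0
grip_force: 30.0
time: 28.18
eef_pos: [488.6, -17.9, 90.0]
tool_rot: [-0.106, 0.994, 0.002, 0.007]
wrist_force: [18.7, 11.5, -11.9]
opening: 16.1
grip_force: 29.9
64.51834051153438 -170.1940340691825 [ 18.6701559   11.49441655 -11.90369075] [-0.21038971  0.97761612  0.00170097]
```

```bash
python3 -m creep '[[[0,0,0,0,0,0],[0,0,0,0,0,0],[0,0,0,0,0,0],[0,0,0,0,0,0],[0,0,0,0,0,0],[0,0,0,0,0,0],[0,0,-0.02,0,0,0],[0,0,-0.06,0,0,0],[0,0,-0.12,0,0,0],[0,0,-0.2,0,0,0]]]' 0
python3 -m creep '[[[-0.02,0,-0.1,0,0,0],[-0.06,0,-0.2,0,0,0],[-0.12,0,-0.3,0,0,0],[-0.18,0,-0.4,0,0,0],[-0.24,0,-0.5,0,0,0],[-0.3,0,-0.6,0,0,0],[-0.35,0,-0.7,0,0,0],[-0.38,0,-0.78,0,0,0],[-0.4,0,-0.82,0,0,0],[-0.4,0,-0.82,0,0,0]]]'
python3 - <<'E'
from fit import *
viewer.get_image("wrist");p=viewer.get_image("wrist");save(p,"w8.png");print(projw(p,[552,-7,101]),projw(p,[437,-29,106]))
cv2.imwrite("pics/w8b.png",cv2.resize(p["img"][0:300,100:480,::-1],(760,600),interpolation=cv2.INTER_CUBIC))
E
```

```text
time: 29.02
eef_pos: [483.5, -19.7, 130.0]
tool_rot: [-0.105, 0.994, 0.0, -0.001]
wrist_force: [0.5, -0.1, 0.7]
opening: 47.5
grip_force: 0.0
time: 29.85
eef_pos: [563.8, -3.1, 297.1]
tool_rot: [-0.105, 0.994, -0.001, 0.003]
wrist_force: [-0.5, 0.1, -0.4]
opening: 47.4
grip_force: 0.0
[279.5 178.9] [281.8  74.5]
```

View pics/w8b.png

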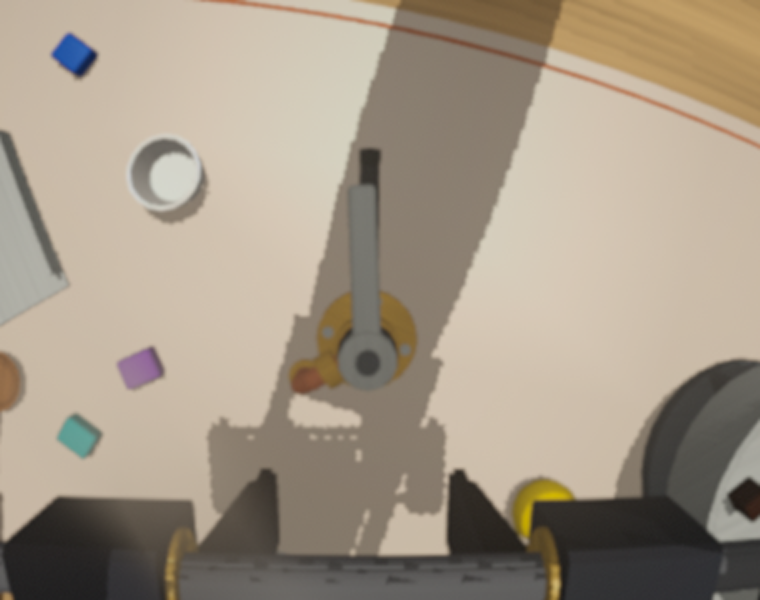

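Wrist view: hub (367,362), lever end (362,187), pointer tab (370,155). The lever looks slightly past the pointer, so I'll put a number on it.

```bash
python3 - <<'E'
from fit import *
p=viewer.get_image("wrist");f=lambda u,v,z:rayw(p,[100+u/2,v/2],z)[:2]
ang=lambda a,b:np.degrees(np.arctan2(*(b-a)[::-1]))%360
hub=f(367.5,360,101);e=f(362,188,101);m=f(366,320,101);tab=f(370,155,106);print(hub,e,tab,"lev",ang(hub,e),ang(m,e),"ptr",ang(hub,tab),[round(ang(hub,f(u,v,68)),1) for u,v in((370,172),)])
im=p["img"].astype(int).sum(2)
for row in(85,78,100,120,140): print(row,im[row,268:298])
E
```

```text
[550.7  -2.1] [457.  -25.3] [438.5 -24.8] lev 193.8978453067988 193.7882304101753 ptr 191.4431645140008 [np.float64(191.2)]
85 [612 611 604 564 466 393 380 382 385 382 362 298 207 157 155 154 155 153
 149 155 188 278 355 381 382 381 381 381 381 379]
78 [610 611 611 611 601 551 455 389 382 381 364 298 201 149 145 144 146 142
 141 141 151 213 301 362 379 382 381 380 381 380]
100 [407 382 381 382 373 349 331 336 350 351 356 356 354 353 354 353 351 348
 327 282 253 311 366 380 379 382 379 381 380 379]
120 [381 379 380 378 376 360 336 331 338 348 351 351 351 351 352 350 351 351
 341 309 297 342 374 379 378 379 378 379 378 378]
140 [376 376 376 375 376 368 347 328 328 339 346 345 345 348 346 345 347 347
 347 336 329 345 365 373 376 375 376 376 375 376]
```

The lever is about 2.4° past the pointer, or 4 mm at its end. That is within the 8 mm allowed, and both views and the tool yaw agree. The tray is down, the chocolate is in the pan and the arm is clear, so I'm handing in.

```bash
python3 -c "
from workcell import order
print(order.finish_job())"
```

```text
the job is handed in; nothing more can be done
None
```

I handed the job in without getting a verdict back: all four chocolates are in the saucepan, the empty tray is back flat where it was, and the tap lever measures about 2.4° (4 mm, limit 8 mm) past the pointer's line.

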